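Cock and fire the bench marking striker

TASK

Mark the brass tag with the striker that holds it, the one with the red knob: swing its sprung hammer arm back by the knob until the catch holds it, let go, then press the yellow trigger pad so that the hammer flies back and drives the punch fully home. Drive the punch only by that blow, and leave the black-knobbed striker as it is.

Things in the scene. Friction and masses are not known exactly. Their poses are not given: they have to be found in the camera images.
- striker: Red-knobbed marking striker, fixed to the bench: green base plate 200 mm (its x) by 240 (its y), 10 thick. Origin: centre of the plate's underside; z up. A steel arm swings level about an upright pivot at (75, 0) mm, post top 60 high. Punch, guide, brass tag (on edge, 34 x 4 mm) and anvil stand round (10, 92) mm, at most 53 high. Yellow trigger pad at (-79, -84).
- knob (a point): Centre of the red knob on the arm, 78 mm above the bench: upright cylinder, 20 mm diameter, from 58 to 98 mm high, over the hammer head (top 51 mm). It is 100 mm from the pivot; at arm angle q it stands, in the striker's frame, at x = 75 - 100 cos(0.4 - q), y = 100 sin(0.4 - q) mm.
- trigger_pad (a point): Centre of the top of the red-knobbed striker's round yellow trigger pad, 28 mm diameter, 60 mm above the bench. Pressed straight down it gives way on a spring (3.5 N at the top, 7 N at the bottom), travels 14 mm and trips 6 to 9 mm down; press it at least 10.
- hammer (a joint): Angle of the hammer arm in rad, growing anticlockwise from above, from the punch towards the trigger. 0: at rest, 8 mm short of the punch. A spring pulls it to 0 (1.2 N m per rad, 12 N at the knob at 1 rad). Past about 0.92 it has clicked over a sprung catch that then holds it at about 0.90; end stop at 1.15: swing it to about 1.05 and let go. When tripped it flies back to 0.
- punch (a joint): How far the punch is driven in towards the tag, in m: 0 drawn out, 0.006 fully home against the tag. It starts within 1 mm of drawn out and stays where the blow leaves it.
- spare_knob (a point): Centre of the knob (20 mm diameter, 40 mm high, 78 mm above the bench at its centre) of the other striker: same make and size, black knob, no tag. To be left alone.

How it is judged:
By the outcome, as a careful person would: the job done as asked, in the order asked, and still so for the second after the job is handed in, with the robot touching nothing.
It also fails if it takes over 35 s, if anything falls off the work surface, if the arm or the gripper's body presses on something with over 40 N, if the wrist force passes 120 N, or if a joint passes its speed limit or range.

ROBOT

A 6-joint arm with a two-finger parallel gripper is mounted at the origin on the work surface. World frame = base frame: x ahead of the robot, y to its left, z up, the work surface at z = 0. Lengths are in m, angles in rad, forces in N, time in s.
With the tool pointing down it reaches from about 0.4 to 0.825 m from the base axis. Payload 7 kg.
Tool frame: the origin (TCP) lies on the centre line of the jaws, within the pads' length; the fingertips stand 22 mm ahead of it and the grasp point (between the pads) lies 3 mm ahead of it; z points along the fingers, y is the direction in which the jaws open and shut (so a half turn about z gives the same grasp; the last joint's range is limited). The gripper opens to 88 mm and grips with 3 to 60 N. Pads are 19 mm wide; open, the fingers measure 130 mm over their backs; the gripper's body (78 mm by 193 mm) begins 47 mm behind the grasp point.
Start: joints at [1.502, 0.359, 0.012, 0, -1.224, -0.288], TCP at [0.236, 0.632, 0.249] pointing down, gripper open.
Joint ranges: [-3.07, 3.07], [-1.43, 2.12], [-1.02, 1.25], [-3.03, 1.67], [-3.05, -0], [-3.03, 3.03]. Speed limits (rad/s): [2.39, 2.39, 3.01, 3.14, 3.14, 3.14].

INTERFACE

Orientations are given as a rotation vector (axis times angle).
In Python, from rig import monitor, optics, bot gives the robot as it stands.
- The arm moves only by the tool drive_tool, never from a script. Its argument "rows" is a list of rows, each a list of 3 entries, a list of its own where there are three numbers: the shift along the tool's x, y, z as a fraction of full scale, then the turn, a rotation vector about the tool's x, y, z as a fraction of full scale, then the finger opening in mm, from 0 to 87.6. In form: [[[dx, dy, dz], [rx, ry, rz], hand], ...]. A call has exactly 8 rows; each row is the pose to reach, as a shift and turn from the pose commanded when the call began, along the tool's axes at that moment, turning the shorter way round; what a row does not reach only later rows make up. Full scale, the value 1, is 0.75 m for a shift and 180 degrees for a turn. A row lasts 1/12 s, in which the tool goes at most 41.7 mm and 7.16 degrees, less where a joint would pass 70% of its speed; a pose out of reach is approached as far as the arm can. A call with a number of a shift or a turn outside -1 to 1 is refused whole. A call with a gripper value outside its range is refused whole. The fingers move at their own pace and stop on an object; "force" is the grip in N (left out, the last holds). Time passes only in rows, so rows that repeat a pose let the fingers close, or fill a call up. It gives the time, the measured TCP pose, the force and the opening at its end, in the units of the state.
- monitor.get_state(): the state, without advancing time (a new reading comes with each control period).
- optics.get_image(name): name is "scene" or "top" or "wrist"; returns (picture, depth): 400x640x3 uint8, red, green, blue; 400x640 float32, m along the optical axis (not along the pixel's ray), 0 where there is no reading.
- optics.get_calibration(name): a dict with "fx", "fy", "cx", "cy" (pixels), "dist" ([k1, k2, p1, p2, k3] as OpenCV has them; the pictures are not rectified), "R" (3x3) and "t" (3): a world point X has camera coordinates R X + t. Camera axes: x right, y down, z forward; pixel columns grow to the right and rows downward; lengths in m; the calibration is good to about 2 mm. A picture is of the moment at which its call begins: read the wrist's pose just before it. get_calibration takes no time and is no camera call; for the wrist camera it gives the pose at the moment of the call.
- bot.job_done(): hands the job in, once; it reports no verdict.
The state is a dict: "t": time; "qpos": joint angles; "joint_velocities": joint speeds; "joint_efforts": joint torques, N m; "tool_pos": TCP position; "ee_rot": TCP orientation; "ft_force": force on the tool from outside, world axes, zero at the start; "wrist_torque": the same for the moment, N m; "width": finger opening in m.
Only numpy, scipy, OpenCV 4.12 (cv2) and the standard library are available. Lean on these libraries where they do the work, as an engineer would, in place of code of your own. Each camera call takes 0.05 s, during which the arm holds its last target. There are 200 camera calls.

## Working session

There is one attempt and no reset: what is moved stays moved. The work goes in short steps, Python scripts to look and compute and a tool call to move; the robot and the scene stay as the last step left them, time stands still between calls to the robot, and variables do not carry over. Pictures are saved under pics/ and viewed, about 8 in all and at most 12, crops included, and the job is handed in when it is done.

Besides the shell and the picture viewer there is one more tool, called by a JSON object that holds its "api" and its "payload", one argument or row to a line. drive_tool: Moves the arm, as the interface text tells. Its arguments: {"type":"object","properties":{"rows":{"type":"array"},"force":{"type":"number"}},"required":["rows"]}

```bash
mkdir -p pics; cat > h.py <<'E'
import numpy as np, cv2
from rig import monitor, optics, bot
def px2w(c,u,v,z=None,d=None):
    K=np.array([[c['fx'],0,c['cx']],[0,c['fy'],c['cy']],[0,0,1.]]);R=np.array(c['R']);t=np.array(c['t'])
    p=cv2.undistortPoints(np.array([[[u,v]]],float),K,np.array(c['dist'],float))[0,0]
    r=R.T@np.array([p[0],p[1],1]);o=-R.T@t
    s=d if d is not None else (z-o[2])/r[2]
    return o+s*r
def w2px(c,X):
    K=np.array([[c['fx'],0,c['cx']],[0,c['fy'],c['cy']],[0,0,1.]])
    return cv2.projectPoints(np.array(X,float).reshape(-1,3),cv2.Rodrigues(np.array(c['R'],float))[0],np.array(c['t'],float),K,np.array(c['dist'],float))[0][:,0]
E
python3 - <<'E'
from h import *
print(monitor.get_state())
for n in ["top","scene"]:
    im,d=optics.get_image(n);c=optics.get_calibration(n)
    cv2.imwrite(f"pics/{n}0.png",im[:,:,::-1]);np.savez(f"pics/{n}0.npz",im=im,d=d)
    print(n,-np.array(c['R']).T@np.array(c['t']),np.round(c['R'],2).tolist(),c['fx'])
E
```

```text
{'t': 0.0, 'qpos': array([ 1.50210177e+00,  3.59335369e-01,  1.10988836e-02, -3.81233617e-04,
       -1.22413352e+00, -2.88094132e-01]), 'joint_velocities': array([ 3.10717240e-04, -1.01333970e-03, -1.02104383e-03, -3.48404573e-05,
        2.70684750e-04,  1.37648975e-03]), 'joint_efforts': array([ 3.24154826e-04, -5.82714415e+01,  2.93053883e+01,  6.99757263e+00,
        7.02723657e-03, -1.67411736e-04]), 'tool_pos': array([0.23561295, 0.63205968, 0.24766781]), 'ee_rot': array([ 3.09012101e+00, -5.57390487e-01, -2.88897791e-04]), 'ft_force': array([-0.16285101,  0.21349383,  0.52500739]), 'wrist_torque': array([-0.00658725, -0.00210794, -0.00358801]), 'width': 0.08779859893268685}
top [ 0.51418115 -0.01999175  0.84438396] [[-0.01, -1.0, 0.02], [-1.0, 0.0, -0.1], [0.1, -0.02, -1.0]] 364.0203577789527
scene [0.91289978 0.30787214 0.66336181] [[-0.69, 0.73, -0.02], [0.56, 0.51, -0.65], [-0.46, -0.45, -0.76]] 386.8852599009734
```

View pics/top0.png

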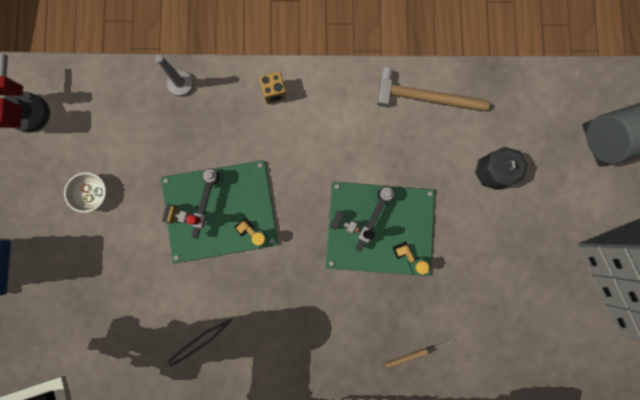

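View pics/scene0.png

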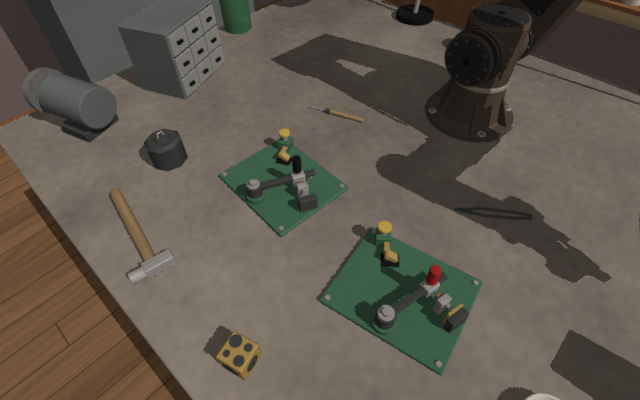

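The top view shows the red striker on the left (post ~(209,176), knob ~(193,219), pad ~(258,239), tag/anvil ~(172,214)). The black one is on the right (post ~(387,194), pad ~(422,268)). The scene view agrees.

```bash
python3 - <<'E'
from h import *
from scipy.optimize import least_squares
obs=[]
for n,box in [("top",(150,150,290,270)),("scene",(320,215,490,370))]:
    f=np.load(f"pics/{n}0.npz");im=f['im'];c=optics.get_calibration(n)
    hsv=cv2.cvtColor(im,cv2.COLOR_RGB2HSV);H,S,V=[hsv[...,i].astype(int) for i in range(3)]
    m=np.zeros(H.shape,bool);x0,y0,x1,y1=box;m[y0:y1,x0:x1]=1
    for nm,k,z in [("red",m&((H<6)|(H>174))&(S>150)&(V>60),.078 if n=="scene" else .09),("yel",m&(H>20)&(H<32)&(S>130)&(V>150),.06)]:
        nn,l,st,ce=cv2.connectedComponentsWithStats(k.astype(np.uint8))
        for i in range(1,nn):
            if st[i,4]>15: print(n,nm,st[i],np.round(ce[i],1),np.round(px2w(c,*ce[i],z=z),4))
    if n=="top":
        g=(m&(H>50)&(H<90)&(S>80)).astype(np.uint8)
        g=cv2.morphologyEx(g,cv2.MORPH_CLOSE,np.ones((25,25)))
        ct=max(cv2.findContours(g,0,2)[0],key=cv2.contourArea)
        P=np.array([px2w(c,*p[0],z=.01)[:2] for p in ct],np.float32)
        r=cv2.minAreaRect(P);print("plate",r,cv2.boxPoints(r))
    for p,z in ([((209.5,175.5),.06)] if n=="top" else [((386,312),.06)]): print(n,"post",px2w(c,*p,z=z))
E
```

```text
top red [186 215  11   9  80] [191.1 219.2] [0.5492 0.2171 0.09  ]
top yel [250 232  14  13 125] [257.3 238.3] [0.5088 0.0856 0.06  ]
plate ((0.5720853209495544, 0.1791536957025528), (0.19537986814975739, 0.23563790321350098), 9.369329452514648) [[0.45651796 0.27949718]
 [0.49487928 0.0470028 ]
 [0.6876527  0.07881021]
 [0.6492914  0.3113046 ]]
top post [0.64466493 0.18958421 0.06      ]
scene red [427 265  15  20 196] [433.8 274.8] [0.5468 0.2185 0.078 ]
scene yel [379 221  13  12 120] [384.8 226.2] [0.5087 0.0882 0.06  ]
scene post [0.64769518 0.19572861 0.06      ]
```

```bash
cat >> h.py <<'E'
from scipy.spatial.transform import Rotation as Ro
C=np.array([.572,.1815]);TH=np.deg2rad(9.3)
def S2W(x,y): return C+np.array([[np.cos(TH),-np.sin(TH)],[np.sin(TH),np.cos(TH)]])@np.array([x,y])/1000
def knob(q): return S2W(75-100*np.cos(.4-q),100*np.sin(.4-q))
def go(xy,z,yaw=None):  # yaw: tool x axis world angle, rad
    s=monitor.get_state();R=Ro.from_rotvec(s['ee_rot'])
    d=R.inv().apply(np.array([*xy,z])-s['tool_pos'])/.75
    r=np.zeros(3)
    if yaw is not None:
        T=Ro.from_matrix(np.array([[np.cos(yaw),np.sin(yaw),0],[np.sin(yaw),-np.cos(yaw),0],[0,0,-1]]))
        r=(R.inv()*T).as_rotvec()/np.pi
    return np.round(d,4).tolist(),np.round(r,4).tolist()
Y0=-.4+TH  # tool x along the arm at q=0 (radial, pointing at pivot)
E
python3 - <<'E'
from h import *
print(knob(0),S2W(-79,-84),S2W(75,0),go(knob(0),.16,Y0))
E
```

```text
[0.5488256  0.21716556] [0.50761312 0.08583742] [0.64601418 0.19362029] ([0.5846, 0.3723, 0.1176], [0.0005, -0.0, -0.0379])
```

{"api": "drive_tool", "payload": {
  "rows": [
    [[0.585,0.372,0],[0,0,-0.038],60],
    [[0.585,0.372,0],[0,0,-0.038],60],
    [[0.585,0.372,0],[0,0,-0.038],60],
    [[0.585,0.372,0],[0,0,-0.038],60],
    [[0.585,0.372,0],[0,0,-0.038],60],
    [[0.585,0.372,0],[0,0,-0.038],60],
    [[0.585,0.372,0],[0,0,-0.038],60],
    [[0.585,0.372,0],[0,0,-0.038],60]
  ],
  "force": 30
}}

```text
t: 0.77
tool_pos: [0.4375, 0.3647, 0.2484]
ee_rot: [3.119, -0.372, -0.0]
ft_force: [0.6, 1.7, -0.0]
width: 0.0605
```

```bash
python3 -c "
from h import *
print(monitor.get_state()['tool_pos'],go(knob(0),.16,Y0))"
```

```text
[0.43746923 0.3646736  0.2484397 ] ([0.1905, 0.1563, 0.1179], [0.0001, 0.0001, 0.0002])
```

{"api": "drive_tool", "payload": {
  "rows": [
    [[0.19,0.156,0.1],[0,0,0],60],
    [[0.19,0.156,0.1],[0,0,0],60],
    [[0.19,0.156,0.1],[0,0,0],60],
    [[0.19,0.156,0.1],[0,0,0],60],
    [[0.19,0.156,0.1],[0,0,0],60],
    [[0.19,0.156,0.1],[0,0,0],60],
    [[0.19,0.156,0.1],[0,0,0],60],
    [[0.19,0.156,0.1],[0,0,0],60]
  ]
}}

```text
t: 1.43
tool_pos: [0.5479, 0.2193, 0.1734]
ee_rot: [3.119, -0.373, -0.0]
ft_force: [-1.9, 1.4, -0.7]
width: 0.0602
```

```bash
python3 - <<'E'
from h import *
c=optics.get_calibration("wrist");im,d=optics.get_image("wrist")
cv2.imwrite("pics/w1.png",im[:,:,::-1])
hsv=cv2.cvtColor(im,cv2.COLOR_RGB2HSV);H,S,V=[hsv[...,i].astype(int) for i in range(3)]
k=((H<6)|(H>174))&(S>150)&(V>60)
nn,l,st,ce=cv2.connectedComponentsWithStats(k.astype(np.uint8))
for i in range(1,nn):
    if st[i,4]>50:
        dd=d[l==i];print(st[i],ce[i],np.percentile(dd[dd>0],[5,50,95]),px2w(c,*ce[i],z=.09))
print(monitor.get_state()['tool_pos'],w2px(c,[[*knob(0),.098],[*S2W(-79,-84),.06]]),go(knob(0),.086,Y0))
E
```

```text
[312 195  27  39 848] [324.94929245 214.89976415] [0.22417127 0.22721368 0.24999826] [0.55075492 0.21574366 0.09      ]
[0.54778959 0.21991531 0.17383854] [[323.72724749 221.8152673 ]
 [489.89248698 215.25756894]] ([0.0022, 0.0033, 0.1171], [-0.0001, -0.0001, 0.0002])
```

View pics/w1.png

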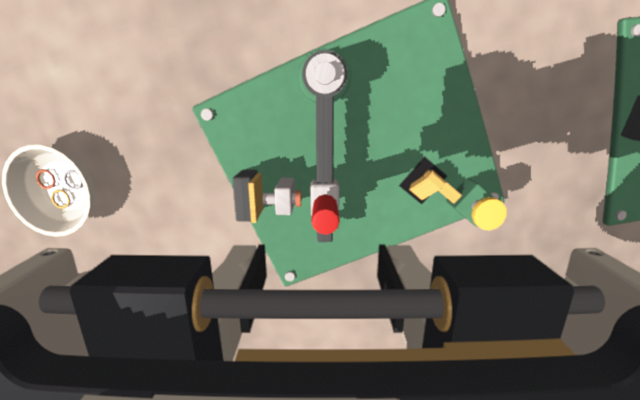

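Knob (326,218) and pad (489,213) land within a millimetre or two of prediction (324,222 and 490,215). Next I descend onto the knob.

{"api": "drive_tool", "payload": {
  "rows": [
    [[0.002,0.002,0.04],[0,0,0],60],
    [[0.002,0.002,0.08],[0,0,0],60],
    [[0.002,0.002,0.1],[0,0,0],60],
    [[0.002,0.002,0.116],[0,0,0],60],
    [[0.002,0.002,0.116],[0,0,0],60],
    [[0.002,0.002,0.116],[0,0,0],60],
    [[0.002,0.002,0.116],[0,0,0],40],
    [[0.002,0.002,0.116],[0,0,0],30]
  ]
}}

```text
t: 2.15
tool_pos: [0.5495, 0.2186, 0.088]
ee_rot: [-3.118, 0.37, -0.003]
ft_force: [-1.1, -0.6, -0.2]
width: 0.0514
```

```bash
python3 -c "
from h import *
s=monitor.get_state();print(s['tool_pos'],s['ft_force'],s['width'],go(knob(0),.086,Y0))"
```

```text
[0.54949354 0.21859652 0.08804325] [-1.06344638 -0.58187213 -0.16212824] 0.05139750398324606 ([-0.0004, 0.0021, 0.0027], [-0.0006, -0.0005, 0.0004])
```

{"api": "drive_tool", "payload": {
  "rows": [
    [[0,0.002,0.002],[0,0,0],16],
    [[0,0.002,0.002],[0,0,0],16],
    [[0,0.002,0.002],[0,0,0],16],
    [[0,0.002,0.002],[0,0,0],16],
    [[0,0.002,0.002],[0,0,0],16],
    [[0,0.002,0.002],[0,0,0],16],
    [[0,0.002,0.002],[0,0,0],16],
    [[0,0.002,0.002],[0,0,0],16]
  ]
}}

```text
t: 2.82
tool_pos: [0.5487, 0.2161, 0.0852]
ee_rot: [3.119, -0.372, 0.0]
ft_force: [-0.5, -1.7, 2.1]
width: 0.0198
```

```bash
python3 -c "
from h import *
s=monitor.get_state();print(s['tool_pos'],s['ft_force'],s['wrist_torque'],s['width'])
for q in np.linspace(.13,1.05,8): print(round(q,2),go(knob(q),.086,Y0+q*.85))"
```

```text
[0.54869966 0.21608632 0.08519907] [-0.47103466 -1.65018815  2.07643494] [-0.18509982  0.1656742  -0.04597446] 0.019799711313114164
0.13 ([0.0009, 0.0158, -0.0011], [-0.0, -0.0, -0.0351])
0.26 ([0.0043, 0.033, -0.0011], [-0.0, -0.0, -0.0707])
0.39 ([0.01, 0.0496, -0.0011], [0.0, -0.0, -0.1062])
0.52 ([0.0177, 0.0653, -0.0011], [0.0, -0.0, -0.1418])
0.66 ([0.0275, 0.0799, -0.0011], [0.0, -0.0, -0.1773])
0.79 ([0.039, 0.093, -0.0011], [0.0, -0.0, -0.2129])
0.92 ([0.0522, 0.1045, -0.0011], [0.0, -0.0, -0.2485])
1.05 ([0.0668, 0.1142, -0.0011], [0.0, -0.0, -0.284])
```

{"api": "drive_tool", "payload": {
  "rows": [
    [[0,0.008,0],[0,0,-0.018],16],
    [[0.001,0.016,0],[0,0,-0.035],16],
    [[0.0025,0.025,0],[0,0,-0.053],16],
    [[0.0045,0.033,0],[0,0,-0.071],16],
    [[0.007,0.0415,0],[0,0,-0.089],16],
    [[0.01,0.0495,0],[0,0,-0.106],16],
    [[0.0137,0.0575,0],[0,0,-0.124],16],
    [[0.0177,0.0653,0],[0,0,-0.142],16]
  ]
}}

```text
t: 3.48
tool_pos: [0.5494, 0.1667, 0.0852]
ee_rot: [-3.122, -0.333, 0.0]
ft_force: [-6.8, 9.4, 3.9]
width: 0.0193
```

```bash
python3 -c "
from h import *
s=monitor.get_state();print(s['tool_pos'],s['qpos'],s['ft_force'],s['wrist_torque'],s['width'])
p=(s['tool_pos'][:2]-S2W(75,0));print('r',np.hypot(*p),'q',(np.arctan2(p[1],p[0])-(np.pi-.4+TH)+np.pi)%(2*np.pi)-np.pi)
for q in np.linspace(.52,1.07,9)[1:]: print(round(q,2),go(knob(q),.086,Y0+q*.85))"
```

```text
[0.54937388 0.16673746 0.08522106] [ 0.63420432  0.35242502 -0.41492569 -0.00230254 -0.80256276  1.15078002] [-6.82262675  9.3845348   3.8707649 ] [3.30058502 2.40917163 0.44456292] 0.019252402300738485
r 0.1003096891613232 q 0.5089990698325959
0.59 ([0.0015, 0.0106, -0.0011], [-0.0006, -0.0001, -0.016])
0.66 ([0.003, 0.0196, -0.0011], [-0.0006, -0.0001, -0.0346])
0.73 ([0.0052, 0.0285, -0.0011], [-0.0006, -0.0001, -0.0532])
0.8 ([0.008, 0.0372, -0.0011], [-0.0006, -0.0001, -0.0718])
0.86 ([0.0114, 0.0457, -0.0011], [-0.0006, -0.0001, -0.0904])
0.93 ([0.0154, 0.054, -0.0011], [-0.0006, -0.0001, -0.109])
1.0 ([0.0199, 0.062, -0.0012], [-0.0006, -0.0002, -0.1276])
1.07 ([0.025, 0.0696, -0.0012], [-0.0006, -0.0002, -0.1462])
```

{"api": "drive_tool", "payload": {
  "rows": [
    [[0.0015,0.0106,0],[0,0,-0.016],16],
    [[0.003,0.0196,0],[0,0,-0.034],16],
    [[0.005,0.0285,0],[0,0,-0.053],16],
    [[0.008,0.0372,0],[0,0,-0.071],16],
    [[0.0114,0.0457,0],[0,0,-0.09],16],
    [[0.0154,0.054,0],[0,0,-0.109],16],
    [[0.0199,0.062,0],[0,0,-0.127],16],
    [[0.0245,0.069,0],[0,0,-0.145],16]
  ]
}}

```text
t: 4.15
tool_pos: [0.5765, 0.1195, 0.0851]
ee_rot: [-2.966, -1.029, 0.005]
ft_force: [-12.8, 10.7, 10.9]
width: 0.0194
```

```bash
python3 -c "
from h import *
s=monitor.get_state();print(s['tool_pos'],s['qpos'],s['ft_force'],s['width'])
p=(s['tool_pos'][:2]-S2W(75,0));print('r',np.hypot(*p),'q',(np.arctan2(p[1],p[0])-(np.pi-.4+TH)+np.pi)%(2*np.pi)-np.pi)
for q in (1.06,1.08,1.0,.95,.9,.87): print(round(q,2),go(knob(q),.086))"
```

```text
[0.57648006 0.11949069 0.08509719] [ 0.53461753  0.3744874  -0.37870938 -0.0034292  -0.82010139  1.70622436] [-12.7722244   10.67921594  10.908097  ] 0.019427210725431597
r 0.10163754879971358 q 1.0550593864683222
1.06 ([0.0023, 0.0003, -0.0012], [0.0, 0.0, 0.0])
1.08 ([0.0027, 0.003, -0.0012], [0.0, 0.0, 0.0])
1.0 ([0.0013, -0.0076, -0.0012], [0.0, 0.0, 0.0])
0.95 ([0.0008, -0.0143, -0.0012], [0.0, 0.0, 0.0])
0.9 ([0.0007, -0.0209, -0.0011], [0.0, 0.0, 0.0])
0.87 ([0.0007, -0.0249, -0.0011], [0.0, 0.0, 0.0])
```

{"api": "drive_tool", "payload": {
  "rows": [
    [[0,0,0],[0,0,0],16],
    [[0.001,-0.004,0],[0,0,0],16],
    [[0.001,-0.0076,0],[0,0,0],16],
    [[0.001,-0.011,0],[0,0,0],16],
    [[0.001,-0.0143,0],[0,0,0],16],
    [[0.001,-0.018,0],[0,0,0],16],
    [[0.001,-0.021,0],[0,0,0],16],
    [[0.001,-0.021,0],[0,0,0],16]
  ]
}}

```text
t: 4.82
tool_pos: [0.5674, 0.1312, 0.0851]
ee_rot: [-2.97, -1.023, 0.005]
ft_force: [-10.1, 1.3, 9.3]
width: 0.0193
```

```bash
python3 -c "
from h import *
s=monitor.get_state();print(s['tool_pos'],s['ft_force'],s['width'])
p=(s['tool_pos'][:2]-S2W(75,0));print('r',np.hypot(*p),'q',(np.arctan2(p[1],p[0])-(np.pi-.4+TH)+np.pi)%(2*np.pi)-np.pi)
R=Ro.from_rotvec(s['ee_rot']);print(R.inv().apply(s['ft_force']))"
```

```text
[0.5673557  0.13115502 0.08509082] [-10.14705059   1.34109561   9.33222999] 0.01934354005012005
r 0.10044433994579405 q 0.9088374622490605
[-7.19781633 -7.3194012  -9.29889756]
```

{"api": "drive_tool", "payload": {
  "rows": [
    [[0,-0.001,0],[0,0,0],16],
    [[0,-0.002,0],[0,0,0],16],
    [[0,-0.003,0],[0,0,0],16],
    [[0,-0.003,0],[0,0,0],16],
    [[0,-0.003,0],[0,0,0],16],
    [[0,-0.003,0],[0,0,0],16],
    [[0,-0.003,0],[0,0,0],16],
    [[0,-0.003,0],[0,0,0],16]
  ]
}}

```text
t: 5.48
tool_pos: [0.5671, 0.1316, 0.0851]
ee_rot: [2.969, 1.022, -0.005]
ft_force: [-3.6, -7.5, 6.7]
width: 0.0194
```

```bash
python3 -c "
from h import *
s=monitor.get_state();print(s['tool_pos'],s['ft_force'],s['width'])
p=(s['tool_pos'][:2]-S2W(75,0));print('r',np.hypot(*p),'q',(np.arctan2(p[1],p[0])-(np.pi-.4+TH)+np.pi)%(2*np.pi)-np.pi)
R=Ro.from_rotvec(s['ee_rot']);print(R.inv().apply(s['ft_force']))"
```

```text
[0.56708504 0.13156709 0.08512006] [-3.62752483 -7.46069339  6.65338791] 0.01935894141894386
r 0.10040123472648431 q 0.9039468221276614
[-7.4724151   3.64782969 -6.62908773]
```

The force reversed while the arm stayed at q≈0.904, so the catch is holding. Now I let go and rise.

{"api": "drive_tool", "payload": {
  "rows": [
    [[0,0,0],[0,0,0],60],
    [[0,0,0],[0,0,0],60],
    [[0,0,0],[0,0,0],60],
    [[0,0,0],[0,0,0],60],
    [[0,0,0],[0,0,0],60],
    [[0,0,-0.03],[0,0,0],60],
    [[0,0,-0.07],[0,0,0],60],
    [[0,0,-0.12],[0,0,0],60]
  ]
}}

```text
t: 6.15
tool_pos: [0.5669, 0.1328, 0.174]
ee_rot: [2.969, 1.024, -0.007]
ft_force: [1.4, 0.8, -0.2]
width: 0.0596
```

```bash
python3 - <<'E'
from h import *
s=monitor.get_state();print(s['tool_pos'],s['ft_force'],s['width'])
c=optics.get_calibration("wrist");im,d=optics.get_image("wrist")
cv2.imwrite("pics/w2.png",im[:,:,::-1])
P=S2W(-79,-84);print(w2px(c,[[*knob(.9),.098],[*P,.06]]))
hsv=cv2.cvtColor(im,cv2.COLOR_RGB2HSV);H,S,V=[hsv[...,i].astype(int) for i in range(3)]
k=(H>20)&(H<32)&(S>130)&(V>150)
nn,l,st,ce=cv2.connectedComponentsWithStats(k.astype(np.uint8))
for i in range(1,nn):
    if st[i,4]>100: print(st[i],ce[i],px2w(c,*ce[i],z=.06))
print(go(P,.14,Y0+.9),go(P,.14,Y0))
E
```

```text
[0.56685663 0.13276675 0.17396629] [ 1.39533466  0.82954184 -0.17933541] 0.059557861124923776
[[322.94016113 223.24834939]
 [322.37180102 287.38945808]]
[295 217  18  19 199] [302.47236181 226.45728643] [0.5429287  0.13430469 0.06      ]
[309 273  30  17 406] [322.06650246 281.95566502] [0.51176604 0.08943324 0.06      ]
([-0.1069, -0.0019, 0.0573], [0.0011, -0.0024, 0.0012]) ([-0.1069, -0.0019, 0.0573], [-0.0001, -0.0027, 0.2876])
```

View pics/w2.png

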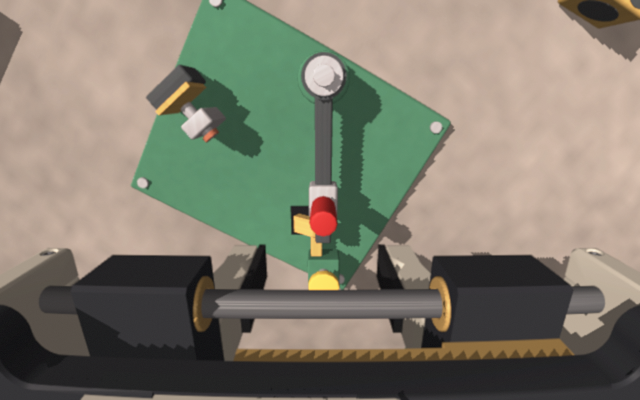

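Picture: the hammer is cocked with the knob at (323,217), matching the prediction, the gripper clear, and the pad at (322,282). Now I close the fingers and move over the pad.

{"api": "drive_tool", "payload": {
  "rows": [
    [[-0.03,-0.002,0],[0,0,0],0],
    [[-0.06,-0.002,0],[0,0,0],0],
    [[-0.105,-0.002,0],[0,0,0],0],
    [[-0.105,-0.002,0],[0,0,0],0],
    [[-0.105,-0.002,0.03],[0,0,0],0],
    [[-0.105,-0.002,0.06],[0,0,0],0],
    [[-0.105,-0.002,0.09],[0,0,0],0],
    [[-0.105,-0.002,0.09],[0,0,0],0]
  ]
}}

```text
t: 6.87
tool_pos: [0.5029, 0.0849, 0.104]
ee_rot: [2.97, 1.023, -0.009]
ft_force: [-0.0, -0.4, -0.5]
width: 0.0126
```

```bash
python3 -c "
from h import *
s=monitor.get_state();print(s['tool_pos'],s['ee_rot'],s['ft_force'],s['width'])
for z in (.082,.076,.07,.068): print(go((.508,.0865),z,Y0+.9))"
```

```text
[0.50290186 0.08489564 0.10397007] [ 2.97006218  1.02294603 -0.00924065] [-0.03275517 -0.44582159 -0.53811861] 0.01257000199922315
([0.0068, 0.0025, 0.0293], [-0.0005, 0.0018, 0.0003])
([0.0069, 0.0026, 0.0373], [-0.0005, 0.0018, 0.0003])
([0.0069, 0.0026, 0.0453], [-0.0005, 0.0018, 0.0003])
([0.0069, 0.0026, 0.0479], [-0.0005, 0.0018, 0.0003])
```

{"api": "drive_tool", "payload": {
  "rows": [
    [[0.006,0.0025,0],[0,0.0018,0],0],
    [[0.006,0.0025,0],[0,0.0018,0],0],
    [[0.006,0.0025,0.01],[0,0.0018,0],0],
    [[0.006,0.0025,0.018],[0,0.0018,0],0],
    [[0.006,0.0025,0.025],[0,0.0018,0],0],
    [[0.006,0.0025,0.025],[0,0.0018,0],0],
    [[0.006,0.0025,0.025],[0,0.0018,0],0],
    [[0.006,0.0025,0.025],[0,0.0018,0],0]
  ]
}}

```text
t: 7.53
tool_pos: [0.51, 0.0872, 0.0889]
ee_rot: [-2.968, -1.024, -0.008]
ft_force: [-0.1, 0.3, 0.4]
width: 0.0004
```

```bash
python3 -c "
from h import *
s=monitor.get_state();print(s['tool_pos'],s['ft_force'],s['width'])
for z in (.082,.076,.07,.068): print(go((.508,.0865),z,Y0+.9))"
```

```text
[0.51000097 0.08715947 0.08892248] [-0.14774808  0.25219887  0.41545004] 0.0003961398241825877
([-0.0027, -0.001, 0.0092], [0.0, -0.0018, 0.0006])
([-0.0027, -0.001, 0.0172], [0.0, -0.0018, 0.0006])
([-0.0028, -0.001, 0.0252], [0.0, -0.0018, 0.0006])
([-0.0028, -0.001, 0.0279], [0.0, -0.0018, 0.0006])
```

{"api": "drive_tool", "payload": {
  "rows": [
    [[-0.002,-0.001,0.005],[0,0,0],0],
    [[-0.002,-0.001,0.009],[0,0,0],0],
    [[-0.002,-0.001,0.014],[0,0,0],0],
    [[-0.002,-0.001,0.019],[0,0,0],0],
    [[-0.002,-0.001,0.023],[0,0,0],0],
    [[-0.002,-0.001,0.026],[0,0,0],0],
    [[-0.002,-0.001,0.026],[0,0,0],0],
    [[-0.002,-0.001,0.026],[0,0,0],0]
  ]
}}

```text
t: 8.2
tool_pos: [0.5083, 0.0867, 0.0693]
ee_rot: [-2.968, -1.024, -0.008]
ft_force: [-2.0, -1.1, 5.8]
width: 0.0005
```

```bash
python3 - <<'E'
from h import *
s=monitor.get_state();print(s['tool_pos'],s['ft_force'],s['width'])
im,d=optics.get_image("scene")
cv2.imwrite("pics/s3.png",cv2.resize(im[200:380,300:520,::-1],None,fx=3,fy=3))
E
```

```text
[0.50831199 0.08673202 0.06933142] [-2.04489355 -1.08414755  5.82226265] 0.0005431052261434725
```

View pics/s3.png

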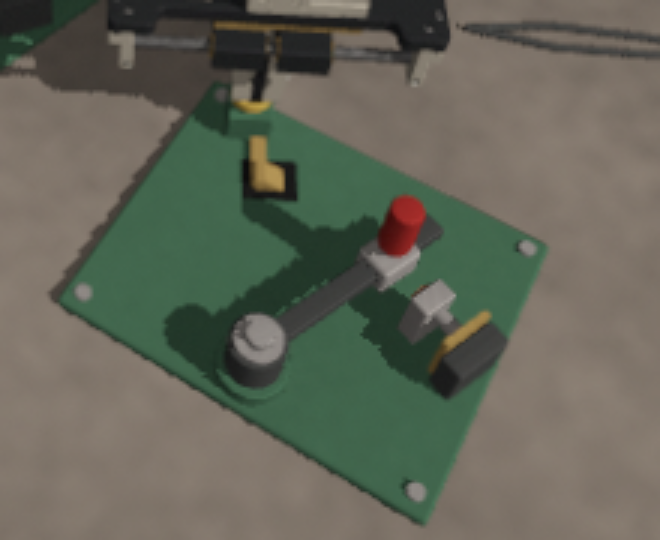

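The hammer is back at rest, with the knob at ~(403,225) in the crop, and the orange punch end no longer shows. I rise off the pad and go over the punch to check.

{"api": "drive_tool", "payload": {
  "rows": [
    [[0,0,-0.02],[0,0,0],0],
    [[0,0,-0.06],[0,0,0],0],
    [[0,0,-0.1],[0,0,0],0],
    [[0,0,-0.14],[0,0,0],0],
    [[0.06,0,-0.14],[0,0,0.07],0],
    [[0.1,-0.03,-0.14],[0,0,0.11],0],
    [[0.1,-0.08,-0.14],[0,0,0.15],0],
    [[0.1,-0.12,-0.14],[0,0,0.19],0]
  ]
}}

```text
t: 8.92
tool_pos: [0.5123, 0.2046, 0.1738]
ee_rot: [-3.128, -0.263, -0.007]
ft_force: [-0.7, -0.1, -0.8]
width: 0.0006
```

```bash
python3 - <<'E'
from h import *
s=monitor.get_state();print(s['tool_pos'],go(knob(0),.174,Y0))
c=optics.get_calibration("wrist");im,d=optics.get_image("wrist")
cv2.imwrite("pics/w3.png",im[:,:,::-1])
print(w2px(c,[[*S2W(10,92),.04],[*knob(0),.098],[*S2W(-79,-84),.06]]))
E
```

```text
[0.51228754 0.20459481 0.17383586] ([0.0508, -0.0084, 0.0], [-0.0011, -0.0012, 0.1291])
[[248.68317053 122.22904012]
 [312.23861671 169.81610538]
 [460.87845413 234.79933351]]
```

View pics/w3.png

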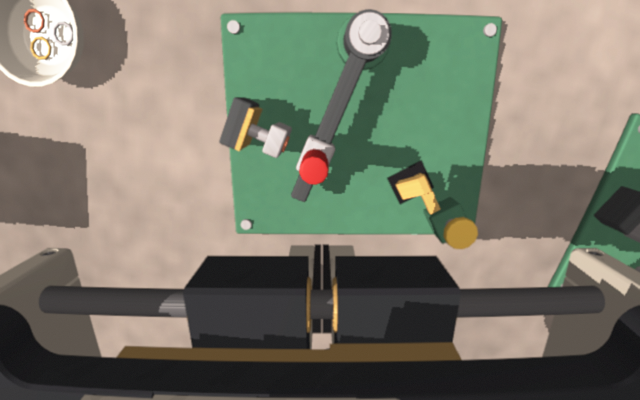

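```bash
python3 - <<'E'
import cv2,numpy as np
a=cv2.imread("pics/w2.png")[55:155,135:235];b=cv2.imread("pics/w3.png")[85:185,215:315]
cv2.imwrite("pics/cmp.png",cv2.resize(np.hstack([a,b]),None,fx=4,fy=4,interpolation=cv2.INTER_CUBIC))
E
```

```text
(no output)
```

View pics/cmp.png

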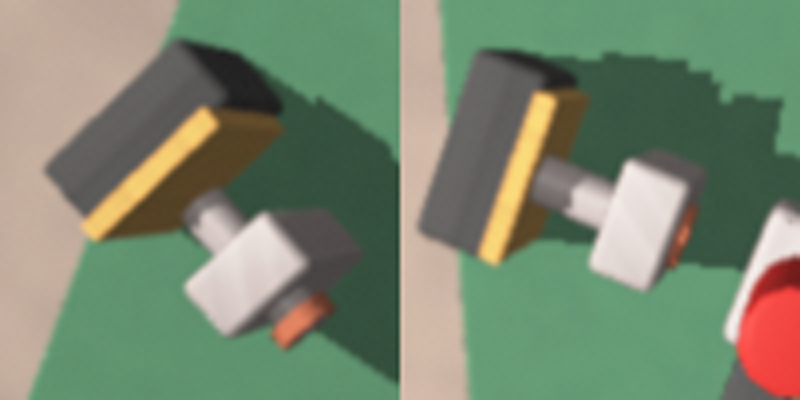

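Before the blow (left) the punch's orange end stands out of the guide and there is a gap at the tag. After it (right) the end sits against the guide and the punch tip is on the tag, so it is home. The robot is clear of everything.

```bash
python3 -c "
from h import *
s=monitor.get_state();print(s['t'],s['ft_force'],abs(s['joint_velocities']).max());print(bot.job_done())"
```

```text
8.9667 [-3.71650958  0.84153795 -1.63479772] 0.4704192653814
the job is handed in; nothing more can be done
None
```

The red-knobbed striker has marked the tag, and I handed the job in at about 9 s of the 35 s allowed.

- **Cocking:** I gripped the red knob, swung the arm to about 1.055 rad and eased it back. At about 0.904 rad the side force reversed while the arm stayed put, so the catch was holding. I then let go and rose. A wrist picture showed the hammer cocked at the predicted place.
- **Trigger:** I pressed the yellow pad straight down with closed fingers, by about 13 mm at 5.8 N. The pictures show the hammer back at rest.
- **Punch:** Close-ups from before and after show the punch's orange head now against the guide and its tip on the brass tag. I judged "fully home" from these pictures only; I took no direct reading of its travel.
- **Other checks:** The black-knobbed striker was never approached. The gripper was about 50 mm clear of everything at hand-in. The arm was still settling slightly then (0.47 rad/s), and the last force reading of up to about 4 N came from that motion rather than contact.

No check failed or disagreed.

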